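# Make up two gift sets from the counter stock

## Robot

A 7-joint arm with a two-finger parallel gripper is mounted at the origin on a cart in front of the work surface, level with it; the furniture and walls round the work are solid. World frame = base frame: x ahead of the robot, y to its left, z up, the work surface at z = 0. Lengths are in m, angles in rad, forces in N, time in s.
With the tool pointing down it reaches from about 0.425 to 0.875 m from the base axis. Payload 9.9 kg.
Tool frame: the origin (TCP) lies on the mounting face of the last link; the fingertips stand 173 mm ahead of it and the grasp point (between the pads) lies 155 mm ahead of it; z points along the fingers, y is the line along which they close (so a half turn about z gives the same grasp; the last joint's range is limited). The gripper opens to 85 mm and grips with 20 to 120 N. Pads are 22 mm wide; open, the fingers measure 114 mm over their backs; the gripper's body (76 mm by 85 mm) begins 54 mm behind the grasp point. The pads swing forward as they close: fully open they stand 13 mm farther back than shut.
Start: joints at [-1.319, 0.576, 0.025, 1.437, -0.015, 1.129, -0.057], TCP at [0.222, 0.637, 0.405] pointing down, gripper open.
Joint ranges: [-2.76, 2.76], [-0.34, 2.15], [-1.52, 1.57], [0.19, 2.46], [-1.09, 4.23], [0.17, 1.99], [-2.82, 2.82]. Speed limits (rad/s): [2.22, 2.22, 3.01, 3.01, 3.14, 3.14, 3.14].

## Interface

Orientations are given as a unit quaternion [w, x, y, z].
In Python, from station import monitor, optics, workorder gives the robot as it stands. The module is installed in compiled form; this text tells all that it offers.
- The arm moves only by the tool play_rows, never from a script. Its argument "steps" is text: rows parted by semicolons, each of 6 numbers parted by spaces: the shift along the tool's x, y, z in m, then the turn, a rotation vector about the tool's x, y, z in rad. A call has 1 to 20 rows; each row shifts and turns the commanded pose from where the row before left it, along the tool's axes as they then stand; what a row does not reach is not made up. A row lasts 1/12 s, in which the tool goes at most 41.7 mm and 7.16 degrees, less where a joint would pass 70% of its speed; a pose out of reach is approached as far as the arm can. A call is refused whole if a number of a shift passes 0.0417 or a number of a turn 0.125, either way. A call with a gripper value outside its range is refused whole. "jaw" is the opening, from 0 (shut) to 1 (fully open), set as the call begins (left out, the last holds). The fingers move at their own pace and stop on an object; the grip force is fixed at half the most. Time passes only in rows, so rows that do not move let the fingers close. It gives the time, the measured TCP pose, the force, the opening and the grip force at its end, in the units of the state.
- monitor.sense(): the state, without advancing time (a new reading comes with each control period).
- optics.capture(name): name is "scene" or "top" or "wrist"; returns a dict with "img" (420x560x3 uint8, red, green, blue), "range_z" (420x560 float32, m along the optical axis (not along the pixel's ray), 0 where there is no reading), "fx", "fy", "cx", "cy" (pixels), "T" (4x4, takes a point from camera to world coordinates); the wrist camera has in their place "tool_from_camera" (4x4, takes a point from camera to tool coordinates, whose origin is the TCP and whose axes are the flange's). Camera axes: x right, y down, z forward; pixel columns grow to the right and rows downward; lengths in m; the calibration is good to about 2 mm. A picture is of the moment at which its call begins: read the wrist's pose just before it.
- workorder.close_job(): hands the job in; it is judged then, once.
The state is a dict: "t": time; "qpos": joint angles; "joint_velocities": joint speeds; "tau": joint torques, N m; "position": TCP position; "tcp_rot": TCP orientation; "contact_force": force on the tool from outside, world axes, zero at the start; "ft_torque": the same for the moment, N m; "grip_width": finger opening in m; "gripper_force": force on a finger pad.
Only numpy, scipy, OpenCV 4.12 (cv2) and the standard library are available. Lean on these libraries where they do the work, as an engineer would, in place of code of your own. Each camera call takes 0.05 s, during which the arm holds its last target. There are 200 camera calls.

## Task

Make up the two gift sets in the shallow wooden trays: the small loose piece of seed brittle and the striped chocolate roll from the marble board go into the rectangular tray, the brittle in the wide bay and the roll along the narrow bay; the near cocoa tin and the plain milk-chocolate truffle from the board go into the stepped tray, the tin standing in the large bay and the truffle in the small one. Each piece ends right way up, flat on the floor of its bay and near its middle, with no part resting on a rim. Leave the dark nut-topped dome chocolate and the wrapped gift cube where they are.

Things in the scene. Friction and masses are not known exactly. Their poses are not given: they have to be found in the camera images.
- brittle_tray: Rectangular tray with light-wood rims and a pale paper floor, 92 (its x) x 122 (its y) mm, fixed; yaw within 12 degrees. Origin: centre of underside, z up. Floor 2 mm thick; rims and divider 4 mm wide, tops 6 mm above the table. Wide bay for the brittle: inside 84 (x) x 70 (y) mm, centre at x 0, y -22 mm. Narrow bay for the roll: inside 84 (x) x 40 (y) mm, centre at x 0, y +37 mm.
- cocoa_tray: Stepped tray with light-wood rims and a pale paper floor, a large and a small square bay in line: 156 mm long (its y), 94 mm wide at the large bay, 66 at the small; fixed; yaw within 12 degrees. Origin: underside, mid-length, on the centre line, z up. Floor 2 mm thick; rims 4 mm wide, tops 6 mm above the table. Tin bay: inside 86 x 86 mm, centre x 0, y -31 mm. Truffle bay: inside 58 x 58 mm, centre x 0, y +45 mm.
- brittle: Small loose piece of golden seed brittle, flat, four-sided, 51 (its x) x 65 (its y) x 17 mm, lying on the table; firm slab 13 mm thick, 45 mm across its middle in x, its long sides turned 6 degrees clockwise (from above) from its y. Origin: centre of underside, z up. Fits its bay with its y along the tray's x. The larger pieces on the purple platter are not meant.
- roll: Milk-chocolate roll with pale stripes across it, lying: 24 (its x) x 60 (its y, the long way) x 25 mm high, 20 mm between the firm sides in x; origin at the centre of its underside, z up. Lies on the marble board. In its bay its y lies along the tray's x.
- tin: Round green cocoa tin with a gold lid, standing: 68 mm across at the lid (64 mm round the body), 91 mm high, about 0.2 kg; origin at the centre of its underside, z up. A like tin and gift box behind the chocolate tray at the far right are not meant.
- truffle: Plain milk-brown oval truffle, 40 (its x) x 38 (its y) x 26 mm high, widest at about half its height; origin at the centre of its underside, z up. Lies on the marble board.
- dome: Bystander, to be left alone: very dark dome chocolate with a round nut on top, 36 x 36 x 27 mm, on the marble board; origin at the centre of its underside.
- gift_cube: Bystander, to be left alone: dark red wrapped gift box with gold ribbon, 64 x 64 x 56 mm, standing on the table; origin at the centre of its underside.
- marble_board: Pale marble board, 100 (x) x 220 (y) x 8 mm, fixed; origin: centre of underside. The three chocolates lie on it 68 mm apart along its y, in varying order. Fixed round about: an empty clear stand 68 mm high mid-table (x 0.44 to 0.71, y -0.13 to 0.16 m), another 107 mm high (x 0.4 to 0.54, y -0.27 to -0.11 m), a chocolate tray 80 mm high at the right.
Things that resemble listed ones, but are neither listed nor needed, are in the scene too. What is shaped like the truffle but red is not meant.

How it is judged:
By the outcome, as a careful person would: the job done as asked, in the order asked, and still so for the second after the job is handed in, with the robot touching nothing.
It also fails if it takes over 118 s, if anything falls off the work surface, if the arm or the gripper's body presses on something with over 40 N, if the wrist force passes 120 N, or if a joint passes its speed limit or range.

## Working session

There is one attempt and no reset: what is moved stays moved. The work goes in short steps, Python scripts to look and compute and a tool call to move; the robot and the scene stay as the last step left them, time stands still between calls to the robot, and variables do not carry over. Pictures are saved under pics/ and viewed, at most 14 in all, crops included, and the job is handed in when it is done.

Besides the shell and the picture viewer there is one more tool, called as name(argument=value, ...), one argument or row to a line, values as JSON. play_rows: Moves the arm, as the interface text tells. Its arguments: {"type":"object","properties":{"steps":{"type":"string"},"jaw":{"type":"number"}},"required":["steps"]}

```bash
mkdir -p pics; cat > h.py <<'E'
import numpy as np, cv2
from station import monitor, optics, workorder
from scipy.spatial.transform import Rotation as R
def snap(name,fn=None):
    s=monitor.sense(); c=optics.capture(name)
    if 'T' not in c:
        T=np.eye(4); q=s['tcp_rot']; T[:3,:3]=R.from_quat([q[1],q[2],q[3],q[0]]).as_matrix(); T[:3,3]=s['position']
        c['T']=T@c['tool_from_camera']
    v=np.arange(420)[:,None]; u=np.arange(560)[None,:]; z=c['range_z']
    P=np.stack([(u-c['cx'])/c['fx']*z,(v-c['cy'])/c['fy']*z,z],-1)
    c['P']=P@c['T'][:3,:3].T+c['T'][:3,3]
    if fn: cv2.imwrite('pics/'+fn,c['img'][:,:,::-1])
    return c
def ray(c,u,v,h):
    d=c['T'][:3,:3]@np.array([(u-c['cx'])/c['fx'],(v-c['cy'])/c['fy'],1]); o=c['T'][:3,3]
    return o+d*(h-o[2])/d[2]
E
python3 - <<'E'
from h import *
s=monitor.sense();print(s)
for n in ['scene','top']:
    c=snap(n,n+'0.png');print(n,c['fx'],c['cx'],c['cy'],c['T'].round(3).tolist())
    np.savez(n+'0.npz',**c)
E
```

```text
{'t': 0.0, 'qpos': array([-1.31879212,  0.57651224,  0.02481399,  1.43789288, -0.01499825,
        1.12902505, -0.05650247]), 'joint_velocities': array([ 0.00111214, -0.00109785,  0.00075261,  0.00014783,  0.00035217,
       -0.00116928, -0.00034474]), 'tau': array([-2.77156578e-04, -7.65761662e+01,  2.25006647e+00, -2.85964358e+01,
        1.52746250e-02,  1.29472665e-02, -8.98733248e-06]), 'position': array([0.22234331, 0.63715126, 0.40386046]), 'tcp_rot': array([-1.03022152e-04,  1.67085755e-01,  9.85942020e-01, -8.20312286e-04]), 'contact_force': array([ 0.00249109,  0.95854538, -0.18726492]), 'ft_torque': array([-0.02380655,  0.02164196, -0.01992697]), 'gripper_force': 0.0, 'grip_width': 0.0853627583229739}
scene 537.7755730698904 275.8898423037181 211.6148808228053 [[0.709, -0.338, 0.619, -0.377], [-0.705, -0.357, 0.613, -0.932], [0.014, -0.871, -0.491, 0.788], [0.0, 0.0, 0.0, 1.0]]
top 379.44226235477595 281.6791117718264 205.5681711994441 [[0.017, -0.991, 0.133, 0.408], [-1.0, -0.015, 0.018, -0.034], [-0.016, -0.134, -0.991, 0.882], [0.0, 0.0, 0.0, 1.0]]
```

View pics/scene0.png

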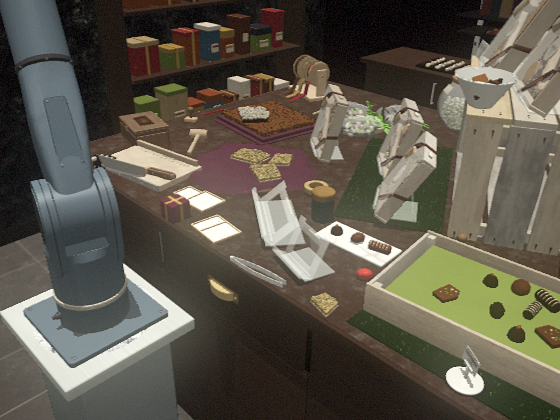

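View pics/top0.png

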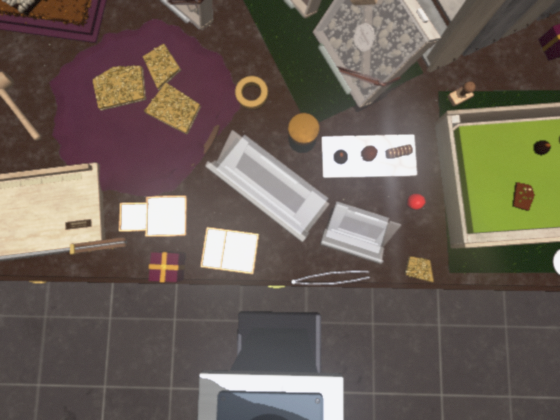

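Scene: robot left; brittle at top-view (420,268), board (369,156) with chocolates at u≈341, 369 and roll at 399; tin (304,130); stepped tray (155,216), rectangular tray (230,250); gift cube (164,267).

```bash
python3 - <<'E'
from h import *
c=dict(np.load('top0.npz'));s=dict(np.load('scene0.npz'))
P=c['P'];img=c['img'];hsv=cv2.cvtColor(img,cv2.COLOR_RGB2HSV)
def rep(n,u0,v0,u1,v1,m):
    M=np.zeros(m.shape,np.uint8);M[v0:v1,u0:u1]=m[v0:v1,u0:u1]
    cs,_=cv2.findContours(M,0,1);k=max(cs,key=cv2.contourArea)
    r=cv2.minAreaRect(k);q=np.zeros_like(M);cv2.drawContours(q,[k],-1,1,-1);z=P[q>0][:,2];z=z[c['range_z'][q>0]>0]
    print(n,'px',np.round(r[0],1),'zmed',np.percentile(z,[10,50,95]).round(3));return k
def wrect(k,h):
    w=np.array([ray(c,u,v,h)[:2] for u,v in k[:,0].astype(float)]).astype(np.float32)
    r=cv2.minAreaRect(w*1000);b=cv2.boxPoints(r);
    print('   world mm centre',np.round(r[0],1),'size',np.round(r[1],1),'ang',round(r[2],1),'corners',b.round(0).tolist())
S,V=hsv[...,1].astype(int),hsv[...,2].astype(int)
pale=((V>150)&(S<90)).astype(np.uint8); warm=((V>115)).astype(np.uint8)
wrect(rep('rect',195,222,265,280,warm),.005)
wrect(rep('step',112,190,190,242,warm),.005)
wrect(rep('board',315,130,425,185,pale),.008)
br=((S>70)&(V>70)).astype(np.uint8)
wrect(rep('brit',400,252,440,287,br),.014)
dk=((V<150)).astype(np.uint8)
for n,u0,u1 in [('a',329,352),('b',357,381),('c',384,415)]: wrect(rep(n,u0,142,u1,170,dk),.02)
or_=((S>100)&(V>90)).astype(np.uint8)
wrect(rep('tin',285,110,325,148,or_),.091)
rd=((S>80)&(V>50)).astype(np.uint8)
wrect(rep('cube',146,250,184,284,rd),.056)
for n,im,(u0,v0,u1,v1) in [('t',img,(320,130,440,185)),('s',s['img'],(310,215,410,265))]:
    cv2.imwrite(f'pics/c{n}.png',cv2.resize(im[v0:v1,u0:u1,::-1],None,fx=6,fy=6,interpolation=2))
a=cv2.resize(cv2.imread('pics/ct.png'),(720,330));b=cv2.imread('pics/cs.png');b=cv2.resize(b,(500,250))
o=np.zeros((590,720,3),np.uint8);o[:330]=a;o[335:585,:500]=b;cv2.imwrite('pics/crop.png',o)
E
```

```text
rect px [229.3 250. ] zmed [-0.001  0.001  0.005]
   world mm centre [421.8 100.5] size [127.8  96.6] ang 83.5 corners [[367.0, 42.0], [463.0, 32.0], [477.0, 158.0], [381.0, 169.0]]
step px [152.5 216. ] zmed [-0.001  0.001  0.005]
   world mm centre [497.8 283.3] size [ 98.6 161. ] ang 0.8 corners [[447.0, 363.0], [450.0, 202.0], [548.0, 204.0], [546.0, 365.0]]
board px [369.  155.5] zmed [0.004 0.007 0.029]
   world mm centre [ 648.5 -221.2] size [102.4 221.7] ang 2.0 corners [[593.0, -112.0], [601.0, -334.0], [703.0, -330.0], [696.0, -109.0]]
brit px [420.  267.5] zmed [-0.003  0.001  0.015]
   world mm centre [ 390.8 -331.5] size [85.6 69.3] ang 89.1 corners [[355.0, -374.0], [425.0, -375.0], [426.0, -289.0], [357.0, -288.0]]
a px [340.  156.5] zmed [0.018 0.024 0.032]
   world mm centre [ 641.6 -152.2] size [27.9 31.2] ang 89.9 corners [[626.0, -166.0], [657.0, -166.0], [657.0, -138.0], [626.0, -138.0]]
b px [368.5 153. ] zmed [0.02  0.028 0.033]
   world mm centre [ 650.8 -218.4] size [33.5 35.1] ang 0.7 corners [[634.0, -201.0], [634.0, -236.0], [668.0, -236.0], [667.0, -201.0]]
c px [393.4 152.6] zmed [0.021 0.026 0.031]
   world mm centre [ 652.9 -275.9] size [20.9 36.2] ang 12.3 corners [[639.0, -260.0], [647.0, -296.0], [667.0, -291.0], [659.0, -256.0]]
tin px [303.  127.5] zmed [0.086 0.089 0.091]
   world mm centre [685.9 -62.9] size [65.1 69.1] ang 0.6 corners [[653.0, -29.0], [654.0, -98.0], [719.0, -97.0], [718.0, -28.0]]
cube px [162.5 266.5] zmed [0.052 0.054 0.056]
   world mm centre [383.1 235.4] size [66.1 70.4] ang 1.0 corners [[349.0, 270.0], [351.0, 200.0], [417.0, 201.0], [416.0, 271.0]]
```

View pics/crop.png

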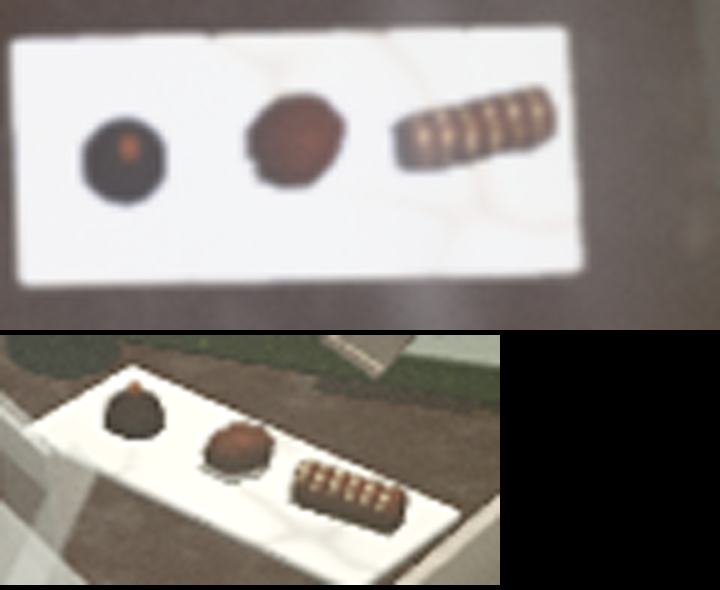

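Crop: nut-topped dome at left (340,156), plain truffle in the middle (369,153), striped roll at right (399,152). I'll move, looking at the trays on the way.

play_rows(
  steps="0 0 0 0 0 -0.112;0 0 0 0 0 -0.112;0 0 0 0 0 -0.112;-0.021 -0.034 0 0 0 0;-0.021 -0.034 0 0 0 0;-0.021 -0.034 0 0 0 0;-0.021 -0.034 0 0 0 0;-0.021 -0.034 0 0 0 0;-0.021 -0.034 0 0 0 0;-0.021 -0.034 0 0 0 0;-0.021 -0.034 0 0 0 0;-0.021 -0.034 0 0 0 0;-0.021 -0.034 0 0 0 0;-0.021 -0.034 0 0 0 0;-0.021 -0.034 0 0 0 0;-0.01 -0.01 0 0 0 0;0 0 0 0 0 0;0 0 0 0 0 0",
  jaw=1,
)

```text
t: 1.6
position: [0.4848, 0.2187, 0.4044]
tcp_rot: [-0.0, 0.001, 1.0, -0.0]
contact_force: [0.1, 0.8, 0.6]
grip_width: 0.0856
gripper_force: 0.0
```

```bash
python3 - <<'E'
from h import *
c=snap('wrist','w1.png');np.savez('w1.npz',**c);print(c['tool_from_camera'].round(3).tolist(),c['fx'],c['T'].round(3).tolist())
E
```

```text
[[-0.0, -0.948, -0.319, 0.082], [1.0, -0.0, -0.0, -0.001], [0.0, -0.319, 0.948, 0.03], [0.0, 0.0, 0.0, 1.0]] 370.0507943536198 [[0.002, 0.948, 0.318, 0.402], [1.0, -0.002, -0.001, 0.218], [-0.0, 0.318, -0.948, 0.375], [0.0, 0.0, 0.0, 1.0]]
```

View pics/w1.png

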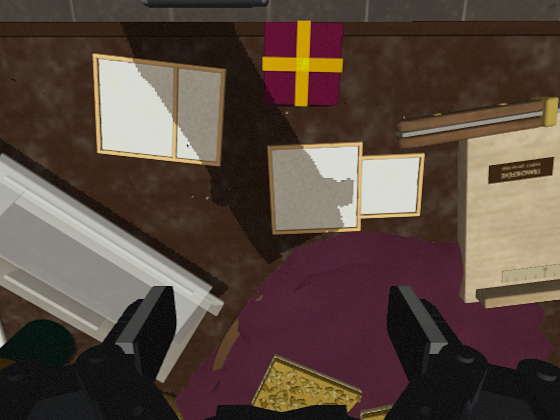

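Both trays visible: rectangular tray corners ≈(95,54),(226,70),(219,165),(97,152); stepped tray (267,146)–(424,153)–(420,218)–(273,234). Gift cube at (303,65).

```bash
python3 - <<'E'
from h import *
c=dict(np.load('w1.npz'));hsv=cv2.cvtColor(c['img'],cv2.COLOR_RGB2HSV)
m=((hsv[...,2]>100)).astype(np.uint8)
for n,(u0,v0,u1,v1) in dict(rect=(85,48,235,172),step=(258,136,432,240)).items():
    M=np.zeros_like(m);M[v0:v1,u0:u1]=m[v0:v1,u0:u1];M=cv2.morphologyEx(M,cv2.MORPH_CLOSE,np.ones((5,5)))
    k=max(cv2.findContours(M,0,1)[0],key=cv2.contourArea)
    w=np.array([ray(c,u,v,.006)[:2] for u,v in k[:,0].astype(float)],np.float32)*1000
    r=cv2.minAreaRect(w);print(n,np.round(r[0],1),np.round(r[1],1),r[2],cv2.boxPoints(r).round(0).tolist())
    a=cv2.approxPolyDP(w[:,None],8,True)[:,0];print(a.round(0).tolist())
E
```

```text
rect [421.9 100.1] [122.5  92.6] 83.48419189453125 [[369.0, 45.0], [461.0, 34.0], [475.0, 156.0], [383.0, 166.0]]
[[370.0, 45.0], [460.0, 35.0], [474.0, 155.0], [383.0, 165.0]]
step [497.9 284.4] [ 94.7 156.2] 2.5718576908111572 [[447.0, 360.0], [454.0, 204.0], [549.0, 208.0], [542.0, 364.0]]
[[462.0, 360.0], [464.0, 300.0], [450.0, 297.0], [455.0, 205.0], [547.0, 209.0], [544.0, 302.0], [530.0, 302.0], [527.0, 363.0]]
```

play_rows(
  steps="0 -0.03 0 0 0 0;0 -0.035 0 0 0 0;0 -0.035 0 0 0 0;0 -0.035 0 0 0 0;0 -0.035 0 0 0 0;0 -0.035 0 0 0 0;0 -0.035 0 0 0 0;0 -0.035 0 0 0 0;0 -0.035 0 0 0 0;0 -0.035 0 0 0 0;0 -0.035 0 0 0 0;0 -0.035 0 0 0 0;0 -0.035 0 0 0 0;0 -0.035 0 0 0 0;0 -0.035 0 0 0 0;0 -0.03 0 0 0 0;0 0 0 0 0 0;0 0 0 0 0 0",
)

```text
t: 3.15
position: [0.485, -0.3306, 0.4042]
tcp_rot: [-0.0, 0.0, 1.0, 0.0]
contact_force: [0.2, 1.0, -0.7]
grip_width: 0.0852
gripper_force: 0.0
```

```bash
python3 - <<'E'
from h import *
c=snap('wrist','w2.png');np.savez('w2.npz',**c);print(monitor.sense()['position'])
E
```

```text
[ 0.48535612 -0.32922097  0.40421362]
```

View pics/w2.png

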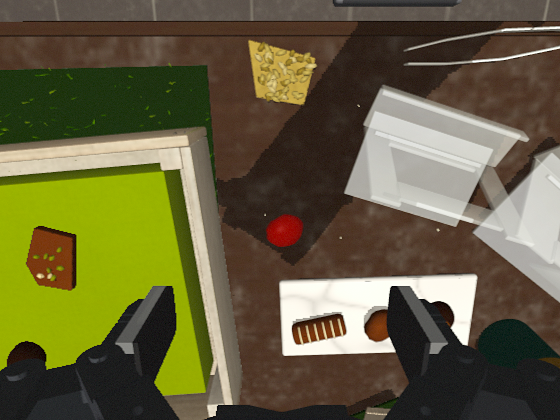

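Brittle at (283,72), roll at (319,329), truffle (380,325), red decoy (285,231), dome (440,318).

```bash
python3 - <<'E'
from h import *
c=dict(np.load('w2.npz'));hsv=cv2.cvtColor(c['img'],cv2.COLOR_RGB2HSV)
H,S,V=[hsv[...,i].astype(int) for i in range(3)]
def f(n,m,h,u0,v0,u1,v1,e):
    M=np.zeros(m.shape,np.uint8);M[v0:v1,u0:u1]=m[v0:v1,u0:u1];M=cv2.morphologyEx(M,cv2.MORPH_CLOSE,np.ones((5,5)))
    k=max(cv2.findContours(M,0,1)[0],key=cv2.contourArea)
    w=np.array([ray(c,u,v,h)[:2] for u,v in k[:,0].astype(float)],np.float32)*1000
    r=cv2.minAreaRect(w);print(n,np.round(r[0],1),np.round(r[1],1),round(r[2],1))
    mo=cv2.moments(w);print(mo['m10']/mo['m00'],mo['m01']/mo['m00'],cv2.approxPolyDP(w[:,None],e,True)[:,0].round(0).tolist())
f('brit',(S>90)&(V>110)&(H>15)&(H<35),.011,235,35,325,115,6)
f('roll',V<150,.02,285,305,355,350,4)
E
python3 - <<'E'
import cv2
i=cv2.imread('pics/w2.png')
a=cv2.resize(i[25:120,230:335],None,fx=5,fy=5,interpolation=2)
cv2.imwrite('pics/b.png',a)
E
```

```text
brit [ 388.8 -333.6] [64.6 48.3] 78.5
387.9561230977645 -331.678639204764 [[360.0, -361.0], [409.0, -355.0], [414.0, -310.0], [376.0, -300.0]]
roll [ 656.1 -290. ] [32.6 59.9] 14.0
657.185389115462 -289.44505059604177 [[640.0, -263.0], [640.0, -291.0], [649.0, -316.0], [675.0, -315.0], [665.0, -260.0]]
```

View pics/b.png

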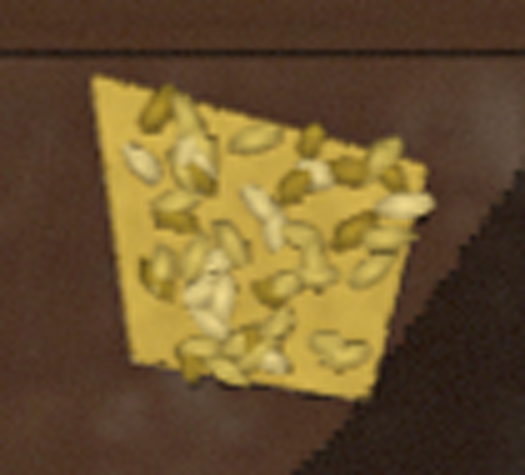

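Brittle centre ≈(0.387,-0.332), its y ≈85.5°; grip direction −10.5°. Moving over it and turning.

play_rows(
  steps="0.0327 -0.0007 0 0 0 0;0.0327 -0.0007 0 0 0 0;0.0327 -0.0007 0 0 0 0;0 0 0 0 0 0.117;0 0 0 0 0 0.117;0 0 0 0 0 0.117;0 0 0 0 0 0.117;0 0 0 0 0 0.117;0 0 0 0 0 0.117;0 0 0 0 0 0.117;0 0 0 0 0 0.117;0 0 0 0 0 0.117;0 0 0 0 0 0.117;0 0 0 0 0 0.117;0 0 0 0 0 0.117;0 0 0 0 0 0.117;0 0 0 0 0 0.117;0 0 0 0 0 0.117;0 0 0.03 0 0 0;0 0 0.03 0 0 0;0 0 0.03 0 0 0;0 0 0.03 0 0 0;0 0 0 0 0 0",
)

```text
$.steps: bad value
```

```bash
cat >> h.py <<'E'
def st():
    s=monitor.sense();q=s['tcp_rot'];M=R.from_quat([q[1],q[2],q[3],q[0]]).as_matrix()
    print('t %.1f'%s['t'],'pos',(s['position']*1000).round(1),'phi',np.degrees(np.arctan2(M[1,1],M[0,1])).round(2),'tilt',np.degrees(np.arccos(-M[2,2])).round(2),'F',s['contact_force'].round(1),'w %.4f g %.0f'%(s['grip_width'],s['gripper_force']),'q',s['qpos'].round(2)); return s['position'],M
def go(x,y,z,phi):
    p,M=st(); a=np.degrees(np.arctan2(M[1,1],M[0,1])); d=np.array([x,y,z])-p
    print('now-frame shift',(M.T@d).round(4))
    f=np.radians(phi); N=np.array([[-np.sin(f),np.cos(f),0],[np.cos(f),np.sin(f),0],[0,0,-1]]).T
    print('turn z',np.radians(-(phi-a)).round(3),'frame-after shift',(np.array([[-np.sin(f),np.cos(f),0],[np.cos(f),np.sin(f),0],[0,0,-1]])@d).round(4))
E
python3 - <<'E'
from h import *
go(.387,-.332,.176,-10.5)
c=snap('wrist','w3.png')
E
```

```text
t 3.2 pos [ 485.4 -329.2  404.2] phi 90.09 tilt 0.08 F [0.3 1.1 0.7] w 0.0852 g 0 q [ 0.41  0.45  0.16  1.68 -0.08  1.02  2.17]
now-frame shift [ 0.0983 -0.0029  0.2282]
turn z 1.756 frame-after shift [-0.0207 -0.0962  0.2282]
```

View pics/w3.png

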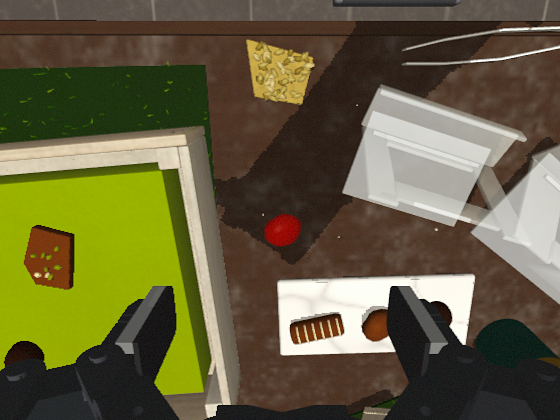

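The call had 22 rows, so it was refused and the view is unchanged. Re-sending in two parts.

play_rows(
  steps="0.0327 -0.0007 0 0 0 0;0.0327 -0.0007 0 0 0 0;0.0327 -0.0007 0 0 0 0;0 0 0 0 0 0.117;0 0 0 0 0 0.117;0 0 0 0 0 0.117;0 0 0 0 0 0.117;0 0 0 0 0 0.117;0 0 0 0 0 0.117;0 0 0 0 0 0.117;0 0 0 0 0 0.117;0 0 0 0 0 0.117;0 0 0 0 0 0.117;0 0 0 0 0 0.117;0 0 0 0 0 0.117;0 0 0 0 0 0.117;0 0 0 0 0 0.117;0 0 0 0 0 0.117;0 0 0 0 0 0",
)

```text
t: 4.83
position: [0.3876, -0.3307, 0.4046]
tcp_rot: [-0.0, 0.77, 0.638, 0.0]
contact_force: [-0.9, -0.5, -0.0]
grip_width: 0.0855
gripper_force: 0.0
```

play_rows(
  steps="0 0 0.03 0 0 0;0 0 0.03 0 0 0;0 0 0.03 0 0 0;0 0 0.03 0 0 0;0 0 0.03 0 0 0;0 0 0 0 0 0;0 0 0 0 0 0",
)

```text
t: 5.42
position: [0.3867, -0.3318, 0.2543]
tcp_rot: [-0.002, 0.768, 0.641, -0.0]
contact_force: [-0.0, -0.7, 0.7]
grip_width: 0.0854
gripper_force: 0.0
```

```bash
python3 - <<'E'
from h import *
go(.387,-.332,.176,-10.5)
c=snap('wrist','w4.png')
E
```

```text
t 5.4 pos [ 386.7 -331.8  254.3] phi -10.33 tilt 0.17 F [-0.  -0.7  0.7] w 0.0854 g 0 q [ 0.31  0.58  0.47  2.05 -0.45  0.61  0.91]
now-frame shift [-0.0003  0.0006  0.0783]
turn z 0.003 frame-after shift [-0.0002  0.0004  0.0783]
```

View pics/w4.png

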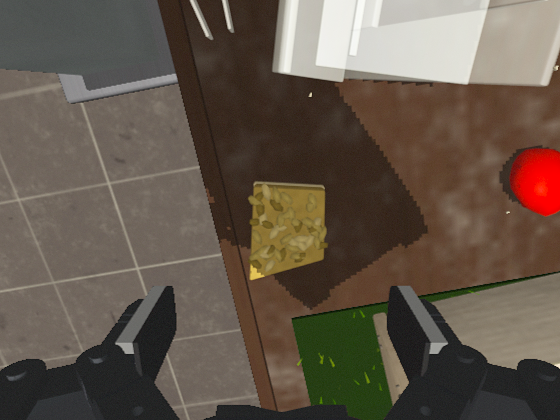

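Brittle at (287,230), centred between the fingers. Descend and close.

play_rows(
  steps="0 0.001 0.026 0 0 0;0 0 0.026 0 0 0;0 0 0.018 0 0 0;0 0 0.008 0 0 0;0 0 0 0 0 0;0 0 0 0 0 0",
)

```text
t: 5.97
position: [0.388, -0.3333, 0.1781]
tcp_rot: [0.001, 0.769, 0.639, 0.0]
contact_force: [0.6, 0.2, 0.5]
grip_width: 0.0854
gripper_force: 0.0
```

play_rows(
  steps="0 0 0 0 0 0;0 0 0 0 0 0;0 0 0 0 0 0;0 0 0 0 0 0;0 0 0 0 0 0;0 0 0 0 0 0;0 0 0 0 0 0;0 0 0 0 0 0;0 0 0 0 0 0;0 0 0 0 0 0",
  jaw=0,
)

```text
t: 6.8
position: [0.3879, -0.3331, 0.178]
tcp_rot: [0.001, 0.769, 0.639, 0.001]
contact_force: [-1.0, 2.2, 14.9]
grip_width: 0.0427
gripper_force: 58.8
```

play_rows(
  steps="0 0 -0.01 0 0 0;0 0 -0.02 0 0 0;0 0 -0.03 0 0 0;0 0 -0.03 0 0 0;0 0 -0.03 0 0 0;0 0 -0.03 0 0 0;0 0 -0.03 0 0 0;0 0 0 0 0 0;0 0 0 0 0 0",
)

```text
t: 7.55
position: [0.3875, -0.3331, 0.3586]
tcp_rot: [0.002, 0.769, 0.639, 0.001]
contact_force: [0.0, 0.2, -0.6]
grip_width: 0.0425
gripper_force: 61.0
```

```bash
python3 - <<'E'
from h import *
go(.500,-.05,.34,77.5)
c=snap('wrist','w5.png')
E
```

```text
t 7.5 pos [ 387.5 -333.1  358.6] phi -10.52 tilt 0.21 F [ 0.   0.2 -0.6] w 0.0425 g 61 q [ 0.2   0.45  0.6   1.94 -0.33  0.85  0.8 ]
now-frame shift [0.2989 0.0588 0.0185]
turn z -1.536 frame-after shift [-0.0485  0.3007  0.0186]
```

View pics/w5.png

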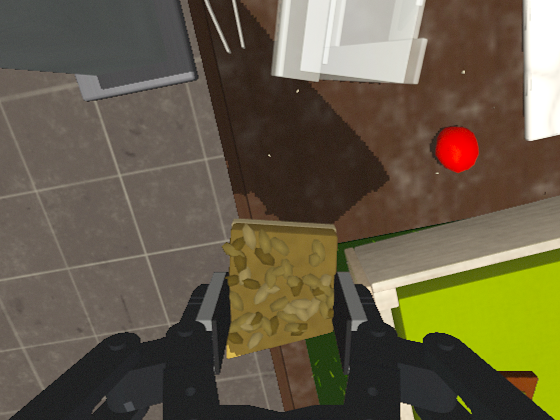

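Brittle firmly held (225–335, 225–355), level. Carry to the tray.

play_rows(
  steps="0.0317 0.0046 0 0 0 0;0.0317 0.0046 0 0 0 0;0.0317 0.0046 0 0 0 0;0.0317 0.0046 0 0 0 0;0.0317 0.0046 0 0 0 0;0.0317 0.0046 0 0 0 0;0.0317 0.0046 0 0 0 0;0.0317 0.0046 0 0 0 0;0.0317 0.0046 0 0 0 0;0 0 0 0 0 -0.118;0 0 0 0 0 -0.118;0 0 0 0 0 -0.118;0 0 0 0 0 -0.118;0 0 0 0 0 -0.118;0 0 0 0 0 -0.118",
)

```text
t: 8.85
position: [0.4799, -0.0599, 0.3555]
tcp_rot: [-0.001, 0.497, 0.868, -0.001]
contact_force: [-0.6, -0.2, 0.2]
grip_width: 0.0423
gripper_force: 61.1
```

play_rows(
  steps="0 0 0 0 0 -0.118;0 0 0 0 0 -0.118;0 0 0 0 0 -0.118;0 0 0 0 0 -0.118;0 0 0 0 0 -0.118;0 0 0 0 0 -0.118;0 0 0 0 0 -0.118;0.0179 0.0243 0 0 0 0;0.0179 0.0243 0 0 0 0;0.0179 0.0243 0 0 0 0;0.0179 0.0243 0 0 0 0;0.0179 0.0243 0 0 0 0;0 0 0 0 0 0;0 0 0 0 0 0",
)

```text
t: 10.02
position: [0.4188, 0.0793, 0.3558]
tcp_rot: [-0.001, 0.108, 0.994, -0.0]
contact_force: [0.4, -0.7, -0.7]
grip_width: 0.043
gripper_force: 61.0
```

```bash
python3 - <<'E'
from h import *
go(.4194,.078,.178,77.5)
c=snap('wrist','w6.png');p,M=st()
hsv=cv2.cvtColor(c['img'],cv2.COLOR_RGB2HSV)
H,S,V=[hsv[...,i].astype(int) for i in range(3)]
m=((S>90)&(V>60)&(H>15)&(H<35)).astype(np.uint8);m[:200]=0;m[:,:215]=0;m[:,345:]=0;m[365:]=0
m=cv2.morphologyEx(m,cv2.MORPH_CLOSE,np.ones((7,7)))
k=max(cv2.findContours(m,0,1)[0],key=cv2.contourArea)
q=np.zeros_like(m);cv2.drawContours(q,[k],-1,1,-1);q=cv2.erode(q,np.ones((9,9)))
P=c['P'][(q>0)&(c['range_z']>0)]; t=(P-p)@M
z=t[:,2];print('tool z pct',np.percentile(z,[5,25,50,75,95]).round(4))
A=np.c_[t[:,:2],np.ones(len(t))];g=np.abs(z-np.median(z))<.006;print('slope',np.linalg.lstsq(A[g],z[g],rcond=None)[0].round(3))
h=p[2]-np.percentile(z,80)
w=np.array([ray(c,u,v,h)[:2] for u,v in k[:,0].astype(float)],np.float32)*1000
print(cv2.minAreaRect(w),cv2.approxPolyDP(w[:,None],6,True)[:,0].round(0).tolist())
E
```

```text
t 10.0 pos [418.8  79.3 355.8] phi 77.56 tilt 0.14 F [ 0.4 -0.7 -0.7] w 0.0430 g 61 q [-0.42  0.28  0.15  2.13 -0.06  0.74  1.13]
now-frame shift [-0.0013 -0.001   0.1778]
turn z 0.001 frame-after shift [-0.0009 -0.0012  0.1778]
t 10.1 pos [419.3  78.2 356. ] phi 77.43 tilt 0.11 F [ 0.4 -0.8  0.5] w 0.0422 g 61 q [-0.42  0.28  0.16  2.13 -0.06  0.74  1.13]
tool z pct [0.1613 0.1622 0.1633 0.1641 0.1654]
slope [0.018 0.003 0.163]
((411.3692321777344, 80.27642822265625), (49.148681640625, 71.88853454589844), 78.32603454589844) [[380.0, 104.0], [388.0, 96.0], [381.0, 73.0], [373.0, 72.0], [384.0, 61.0], [442.0, 49.0], [438.0, 96.0], [392.0, 109.0]]
```

play_rows(
  steps="-0.003 0 0.029 0 0 0;0 0 0.032 0 0 0;0 0 0.032 0 0 0;0 0 0.032 0 0 0;0 0 0.025 0 0 0;0 0 0.015 0 0 0;0 0 0.007 0 0 0;0 0 0 0 0 0;0 0 0 0 0 0;0 0 0 0 0 0",
)

```text
t: 10.9
position: [0.423, 0.0771, 0.1855]
tcp_rot: [0.001, 0.111, 0.994, 0.0]
contact_force: [0.1, -0.4, 0.7]
grip_width: 0.0426
gripper_force: 61.0
```

```bash
python3 - <<'E'
from h import *
go(.4225,.078,.180,77.5)
E
```

```text
t 10.9 pos [423.   77.1 185.5] phi 77.3 tilt 0.07 F [ 0.1 -0.4  0.7] w 0.0426 g 61 q [-0.33  0.6   0.06  2.3  -0.14  0.25  1.21]
now-frame shift [0.0007 0.0008 0.0055]
turn z -0.003 frame-after shift [0.0007 0.0008 0.0055]
```

play_rows(
  steps="0 0 0.002 0 0 0;0 0 0.002 0 0 0;0 0 0.001 0 0 0;0 0 0 0 0 0;0 0 0 0 0 0",
)

```text
t: 11.32
position: [0.4228, 0.0776, 0.1801]
tcp_rot: [0.001, 0.11, 0.994, 0.0]
contact_force: [1.1, -0.7, 5.2]
grip_width: 0.0428
gripper_force: 61.6
```

Touching the floor (5 N). Release, rise and look.

play_rows(
  steps="0 0 0 0 0 0;0 0 0 0 0 0;0 0 0 0 0 0;0 0 0 0 0 0;0 0 0 0 0 0;0 0 0 0 0 0",
  jaw=0.7,
)

```text
t: 11.82
position: [0.4226, 0.0775, 0.1796]
tcp_rot: [-0.0, 0.11, 0.994, -0.0]
contact_force: [-0.2, 0.4, -0.3]
grip_width: 0.0598
gripper_force: 0.0
```

play_rows(
  steps="0 0 -0.01 0 0 0;0 0 -0.02 0 0 0;0 0 -0.035 0 0 0;0 0 -0.035 0 0 0;0 0 -0.035 0 0 0;0 0 -0.035 0 0 0;0 0 -0.035 0 0 0;0 0 0 0 0 0;0 0 0 0 0 0",
)

```text
t: 12.57
position: [0.4228, 0.0775, 0.3864]
tcp_rot: [0.002, 0.11, 0.994, 0.001]
contact_force: [-0.6, 0.1, -1.1]
grip_width: 0.06
gripper_force: 0.0
```

```bash
python3 - <<'E'
from h import *
go(.48,-.05,.39,14)
c=snap('wrist','w7.png');np.savez('w7.npz',**c)
E
```

```text
t 12.6 pos [422.8  77.5 386.4] phi 77.36 tilt 0.25 F [-0.6  0.1 -1.1] w 0.0600 g 0 q [-0.43  0.24  0.18  2.08 -0.06  0.82  1.13]
now-frame shift [-0.0837 -0.1119 -0.0035]
turn z 1.106 frame-after shift [-0.1376  0.0247 -0.0036]
```

View pics/w7.png

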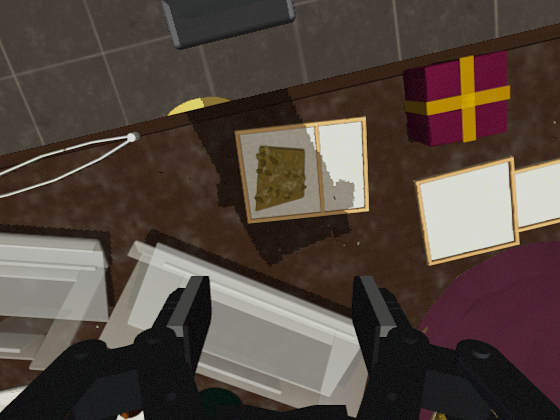

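Brittle lies flat, centred in the wide bay (281,178). Now the roll.

play_rows(
  steps="-0.0278 -0.0279 0 0 0 0;-0.0278 -0.0279 0 0 0 0;-0.0278 -0.0279 0 0 0 0;-0.0278 -0.0279 0 0 0 0;-0.0278 -0.0279 0 0 0 0;-0.0278 -0.0279 0 0 0 0;-0.0278 -0.0279 0 0 0 0;-0.0278 -0.0279 0 0 0 0;-0.0278 -0.0279 0 0 0 0;-0.0278 -0.0279 0 0 0 0;-0.0278 -0.0279 0 0 0 0;0 0 0 0 0 0.114;0 0 0 0 0 0.114;0 0 0 0 0 0.114;0 0 0 0 0 0.114;0 0 0 0 0 0.114",
)

```text
t: 13.95
position: [0.6536, -0.2891, 0.3818]
tcp_rot: [-0.002, 0.388, 0.922, -0.0]
contact_force: [0.2, -0.1, -0.6]
grip_width: 0.0597
gripper_force: 0.0
```

play_rows(
  steps="0 0 0.02 0 0 0.114;0 0 0.02 0 0 0.114;0 0 0.02 0 0 0.114;0 0 0.02 0 0 0.114;0 0 0.02 0 0 0.114;0 0 0 0 0 0;0 0 0 0 0 0",
)

```text
t: 14.53
position: [0.6533, -0.2885, 0.282]
tcp_rot: [-0.002, 0.628, 0.778, -0.001]
contact_force: [-0.4, -0.1, 0.6]
grip_width: 0.0599
gripper_force: 0.0
```

```bash
python3 - <<'E'
from h import *
c=snap('wrist','w8.png');p,M=st();np.savez('w8.npz',**c)
hsv=cv2.cvtColor(c['img'],cv2.COLOR_RGB2HSV);H,S,V=[hsv[...,i].astype(int) for i in range(3)]
P=c['P'];m=((P[...,2]>.019)&(P[...,2]<.045)&(P[...,0]>.59)&(P[...,0]<.71)&(P[...,1]>-.335)&(P[...,1]<-.12)&(c['range_z']>0)).astype(np.uint8)
for k in cv2.findContours(m,0,1)[0]:
    if cv2.contourArea(k)<150: continue
    q=np.zeros_like(m);cv2.drawContours(q,[k],-1,1,-1);w=P[(q>0)&(m>0)]
    r=cv2.minAreaRect((w[:,:2]*1000).astype(np.float32));print(cv2.boundingRect(k),np.round(r[0],1),np.round(r[1],1),round(r[2],1),'med',np.median(w,0).round(4),'ztop',np.percentile(w[:,2],95).round(4))
E
```

```text
t 14.6 pos [ 653.6 -289.   283.8] phi 12.25 tilt 0.13 F [-0.4 -0.8 -0.5] w 0.0595 g 0 q [ 0.09  0.8   0.5   1.47 -0.42  0.99  0.91]
(271, 178, 38, 91) [ 657.6 -289. ] [23.9 59.6] 13.8 med [ 0.6568 -0.2855  0.0306] ztop 0.033
(275, 86, 63, 64) [ 652.6 -220.6] [37.7 35.4] 2.3 med [ 0.652  -0.2199  0.0311] ztop 0.0353
(293, 0, 58, 28) [ 647.4 -164.3] [31.7 13.4] 11.8 med [ 0.647  -0.164   0.0251] ztop 0.0296
```

View pics/w8.png

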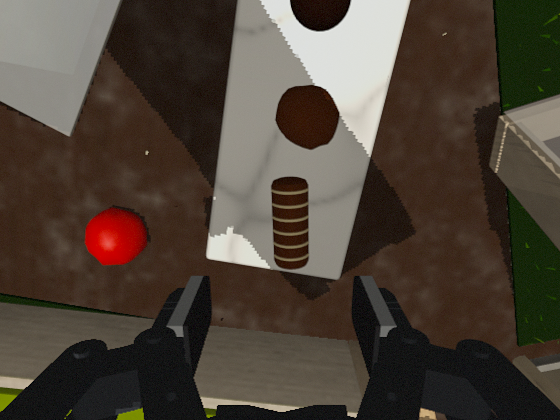

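Roll at (290,222), truffle (308,117), dome (320,10). Roll is a few mm off centre; correct, descend, grasp.

play_rows(
  steps="-0.001 0.004 0.02 0 0 -0.022;0 0 0.03 0 0 0;0 0 0.025 0 0 0;0 0 0.015 0 0 0;0 0 0.005 0 0 0;0 0 0 0 0 0;0 0 0 0 0 0",
)

```text
t: 15.17
position: [0.6583, -0.2897, 0.1912]
tcp_rot: [0.001, 0.62, 0.784, 0.0]
contact_force: [0.3, 0.4, 0.0]
grip_width: 0.06
gripper_force: 0.0
```

play_rows(
  steps="0 0 0 0 0 0;0 0 0 0 0 0;0 0 0 0 0 0;0 0 0 0 0 0;0 0 0 0 0 0;0 0 0 0 0 0;0 0 0 0 0 0;0 0 0 0 0 0;0 0 0 0 0 0",
  jaw=0,
)

```text
t: 15.92
position: [0.6583, -0.2893, 0.1911]
tcp_rot: [0.001, 0.62, 0.784, 0.0]
contact_force: [-0.2, -0.5, 6.0]
grip_width: 0.0185
gripper_force: 59.4
```

play_rows(
  steps="0 0 -0.01 0 0 0;0 0 -0.02 0 0 0;0 0 -0.03 0 0 0;0 0 -0.035 0 0 0;0 0 -0.035 0 0 0;0 0 -0.035 0 0 0;0 0 0 0 0 0;0 0 0 0 0 0",
)

```text
t: 16.58
position: [0.658, -0.2896, 0.3582]
tcp_rot: [0.002, 0.621, 0.784, 0.001]
contact_force: [-0.1, -0.1, -0.1]
grip_width: 0.0186
gripper_force: 58.7
```

```bash
python3 - <<'E'
from h import *
c=snap('wrist','w9.png');go(.4261,.1369,.35,83.5);p,M=st()
t=(c['P']-p)@M;m=(abs(t[...,0])<.045)&(abs(t[...,1])<.009)&(t[...,2]>.13)&(t[...,2]<.19)&(c['range_z']>0)
w=t[m];print(len(w),np.percentile(w,[2,50,98],axis=0).round(4))
E
```

```text
t 16.6 pos [ 657.7 -289.   355.9] phi 13.3 tilt 0.09 F [0.1 0.2 0. ] w 0.0183 g 59 q [ 0.08  0.74  0.53  1.38 -0.38  1.12  0.89]
now-frame shift [ 0.4678 -0.1275  0.0054]
turn z -1.225 frame-after shift [0.2784 0.397  0.0059]
t 16.6 pos [ 657.7 -289.   355.9] phi 13.3 tilt 0.09 F [0.1 0.2 0. ] w 0.0183 g 59 q [ 0.08  0.74  0.53  1.38 -0.38  1.12  0.89]
6128 [[-0.0271 -0.0086  0.1555]
 [ 0.0063  0.0002  0.1578]
 [ 0.0292  0.0086  0.1717]]
```

play_rows(
  steps="0.036 -0.0098 0 0 0 0;0.036 -0.0098 0 0 0 0;0.036 -0.0098 0 0 0 0;0.036 -0.0098 0 0 0 0;0.036 -0.0098 0 0 0 0;0.036 -0.0098 0 0 0 0;0.036 -0.0098 0 0 0 0;0.036 -0.0098 0 0 0 0;0.036 -0.0098 0 0 0 0;0.036 -0.0098 0 0 0 0;0.036 -0.0098 0 0 0 0;0.036 -0.0098 0 0 0 0;0.036 -0.0098 0 0 0 0;0 0 0 0 0 -0.1114;0 0 0 0 0 -0.1114;0 0 0 0 0 -0.1114;0 0 0 0 0 -0.1114",
)

```text
t: 18.05
position: [0.4255, 0.1376, 0.3538]
tcp_rot: [-0.001, 0.429, 0.903, -0.001]
contact_force: [0.5, -1.2, -0.0]
grip_width: 0.0189
gripper_force: 58.7
```

play_rows(
  steps="0 0 0 0 0 -0.1114;0 0 0 0 0 -0.1114;0 0 0 0 0 -0.1114;0 0 0.015 0 0 -0.1114;0 0 0.02 0 0 -0.1114;0 0 0.02 0 0 -0.1114;0 0 0.02 0 0 -0.1114;0 0 0.02 0 0 0;0 0 0 0 0 0;0 0 0 0 0 0",
)

```text
t: 18.88
position: [0.4257, 0.1367, 0.2588]
tcp_rot: [-0.002, 0.057, 0.998, -0.001]
contact_force: [0.5, -0.4, -0.2]
grip_width: 0.0189
gripper_force: 58.7
```

```bash
python3 - <<'E'
from h import *
go(.4261,.1369,.185,83.5)
E
```

```text
t 18.9 pos [425.7 136.7 258.8] phi 83.43 tilt 0.23 F [ 0.5 -0.4 -0.2] w 0.0189 g 59 q [-0.56  0.47  0.2   2.2  -0.19  0.49  1.25]
now-frame shift [-0.0006  0.0004  0.0738]
turn z -0.001 frame-after shift [-0.0004  0.0003  0.0738]
```

play_rows(
  steps="0 0 0.025 0 0 0;0 0 0.025 0 0 0;0 0 0.015 0 0 0;0 0 0.007 0 0 0;0 0 0.002 0 0 0;0 0 0 0 0 0;0 0 0 0 0 0;0 0 0 0 0 0",
)

```text
t: 19.55
position: [0.4266, 0.1372, 0.1867]
tcp_rot: [0.001, 0.057, 0.998, 0.0]
contact_force: [0.3, -1.4, -0.1]
grip_width: 0.0189
gripper_force: 58.7
```

play_rows(
  steps="0 0 0.001 0 0 0;0 0 0.001 0 0 0;0 0 0.001 0 0 0;0 0 0 0 0 0;0 0 0 0 0 0",
)

```text
t: 19.97
position: [0.4264, 0.137, 0.1848]
tcp_rot: [0.001, 0.057, 0.998, 0.001]
contact_force: [-5.7, -1.2, 38.2]
grip_width: 0.0187
gripper_force: 63.7
```

play_rows(
  steps="0 0 -0.001 0 0 0;0 0 0 0 0 0;0 0 0 0 0 0",
)

```text
t: 20.22
position: [0.4265, 0.1371, 0.1849]
tcp_rot: [0.001, 0.057, 0.998, 0.001]
contact_force: [-1.5, 0.5, 20.6]
grip_width: 0.0191
gripper_force: 61.2
```

play_rows(
  steps="0 0 0 0 0 0;0 0 0 0 0 0;0 0 0 0 0 0;0 0 0 0 0 0;0 0 0 0 0 0",
  jaw=0.33,
)

```text
t: 20.63
position: [0.4263, 0.137, 0.1836]
tcp_rot: [-0.0, 0.057, 0.998, -0.0]
contact_force: [-0.4, -0.1, 0.3]
grip_width: 0.0279
gripper_force: 0.0
```

play_rows(
  steps="0 0 -0.01 0 0 0;0 0 -0.02 0 0 0;0 0 -0.035 0 0 0;0 0 -0.035 0 0 0;0 0 -0.035 0 0 0;0 0 -0.035 0 0 0;0 0 -0.035 0 0 0;0 0 0 0 0 0;0 0 0 0 0 0",
)

```text
t: 21.38
position: [0.4265, 0.1372, 0.3904]
tcp_rot: [0.002, 0.057, 0.998, 0.001]
contact_force: [-0.1, 0.0, -1.4]
grip_width: 0.0282
gripper_force: 0.0
```

```bash
python3 - <<'E'
from h import *
c=snap('wrist','w10.png');go(.67,-.02,.39,83.5);np.savez('w10.npz',**c)
P=c['P'];a=np.radians(-6.5)
t=P-np.array([.4219,.1001,0]);X=t[...,0]*np.cos(a)+t[...,1]*np.sin(a);Y=-t[...,0]*np.sin(a)+t[...,1]*np.cos(a)
for n,lo,hi in [('roll',.015,.06),('brit',-.06,.012)]:
    m=(P[...,2]>.0095)&(P[...,2]<.05)&(abs(X)<.06)&(Y>lo)&(Y<hi)&(c['range_z']>0)
    w=np.stack([X[m],Y[m],P[...,2][m]],1);r=cv2.minAreaRect((w[:,:2]*1000).astype(np.float32))
    print(n,'tray frame',np.round(r[0],1),np.round(r[1],1),round(r[2],1),'z',np.percentile(w[:,2],[50,95]).round(4))
E
```

```text
t 21.4 pos [426.1 137.1 389. ] phi 83.52 tilt 0.07 F [-0.1 -0.3 -0.7] w 0.0282 g 0 q [-0.65  0.27  0.3   2.04 -0.1   0.85  1.17]
now-frame shift [-0.2601 -0.1285 -0.0009]
turn z 0.0 frame-after shift [-0.2601 -0.1285 -0.001 ]
roll tray frame [-0.4 37. ] [60.1 23.7] 0.6 z [0.0245 0.027 ]
brit tray frame [  3.1 -22.1] [48.4 63.9] 80.5 z [0.0171 0.0193]
```

Roll (tray frame −0.4, 37.0 mm) and brittle (3.1, −22.1 mm) are both flat in their bays. Now the tin.

play_rows(
  steps="-0.0293 -0.0176 0.003 0 0 0;-0.0293 -0.0176 0.003 0 0 0;-0.0293 -0.0176 0.003 0 0 0;-0.0293 -0.0176 0.003 0 0 0;-0.0293 -0.0176 0.003 0 0 0;-0.0293 -0.0176 0.003 0 0 0;-0.0293 -0.0176 0.003 0 0 0;-0.0293 -0.0176 0.003 0 0 0;-0.0293 -0.0176 0.003 0 0 0;0 0 0 0 0 0.106;0 0 0 0 0 0.106;0 0 0 0 0 0.106;0 0 0 0 0 0.106;0 0 0 0 0 0.106;0 0 0 0 0 0;0 0 0 0 0 0",
  jaw=1,
)

```text
t: 22.77
position: [0.6702, -0.05, 0.3598]
tcp_rot: [-0.001, 0.315, 0.949, -0.001]
contact_force: [-0.8, -0.3, 0.6]
grip_width: 0.0854
gripper_force: 0.0
```

```bash
python3 - <<'E'
from h import *
c=snap('wrist','w11.png');p,M=st();np.savez('w11.npz',**c)
P=c['P'];m=((P[...,2]>.084)&(P[...,2]<.097)&(P[...,0]>.62)&(P[...,0]<.75)&(P[...,1]>-.14)&(P[...,1]<.01)&(c['range_z']>0)).astype(np.uint8)
k=max(cv2.findContours(m,0,1)[0],key=cv2.contourArea);q=np.zeros_like(m);cv2.drawContours(q,[k],-1,1,-1);w=P[(q>0)&(m>0)]
ce,r=cv2.minEnclosingCircle((w[:,:2]*1000).astype(np.float32));print(cv2.boundingRect(k),ce,r,np.median(w,0))
go(ce[0]/1000,ce[1]/1000,.219,53)
# obstacles higher than .045 around tin in ring
d=np.hypot(P[...,0]-ce[0]/1e3,P[...,1]-ce[1]/1e3);o=(d>.040)&(d<.075)&(P[...,2]>.04)&(c['range_z']>0)&(P[...,2]<.15)
print(o.sum(),[np.percentile(P[o],x,axis=0).round(3) for x in (0,50,100)] if o.any() else '')
E
```

```text
t 22.8 pos [670.2 -50.  360.2] phi 53.35 tilt 0.13 F [0.9 0.6 0.9] w 0.0851 g 0 q [-0.25  0.65  0.44  1.51 -0.3   1.05  1.2 ]
(235, 198, 95, 91) (687.0206298828125, -63.809513092041016) 33.87324905395508 [ 0.68491448 -0.06212032  0.09158628]
t 22.8 pos [670.2 -50.  360.2] phi 53.35 tilt 0.13 F [0.9 0.6 0.9] w 0.0851 g 0 q [-0.25  0.65  0.44  1.51 -0.3   1.05  1.2 ]
now-frame shift [-0.022  -0.0008  0.1412]
turn z 0.006 frame-after shift [-0.0217 -0.0009  0.1412]
0
```

View pics/w11.png

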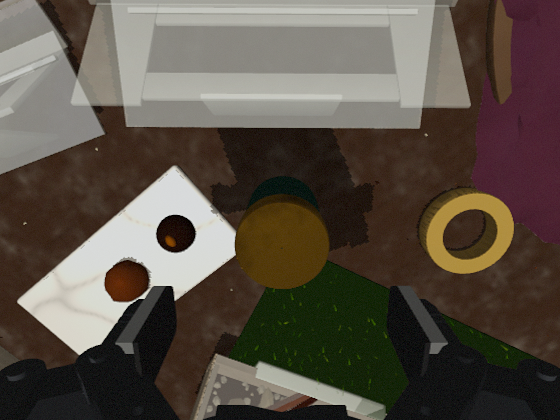

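Tin lid at (282,243), free on both finger sides. Checking the tall thing at bottom, then descending.

```bash
python3 - <<'E'
from h import *
c=dict(np.load('w11.npz'));P=c['P'];d=np.hypot(P[...,0]-.687,P[...,1]+.0635)
o=(c['range_z']>0)&(P[...,2]>.03)&(d>.04);v=np.arange(420)[:,None]
for lo,hi in [(200,250),(250,400)]:
    m=o&(np.arange(560)[None]>lo)&(np.arange(560)[None]<hi)&(v>340)&(v<400);print(m.sum(),d[m].min().round(3) if m.any() else '',P[m].mean(0).round(3) if m.any() else '')
E
```

```text
1819 0.147 [ 0.777 -0.195  0.054]
2538 0.044 [ 0.819 -0.149  0.053]
```

play_rows(
  steps="-0.011 -0.0004 0.02 0 0 0;-0.011 -0.0004 0.02 0 0 0;0 0 0.03 0 0 0;0 0 0.02 0 0 0;0 0 0 0 0 0;0 0 0 0 0 0",
)

```text
t: 23.32
position: [0.6872, -0.064, 0.2707]
tcp_rot: [-0.001, 0.315, 0.949, -0.0]
contact_force: [-0.0, 0.3, 0.6]
grip_width: 0.0851
gripper_force: 0.0
```

Clear. Down another 52 mm and close.

play_rows(
  steps="0 0 0.02 0 0 0;0 0 0.02 0 0 0;0 0 0.011 0 0 0;0 0 0 0 0 0;0 0 0 0 0 0",
)

```text
t: 23.73
position: [0.6878, -0.0641, 0.2216]
tcp_rot: [0.0, 0.316, 0.949, 0.0]
contact_force: [-0.1, 0.9, -0.2]
grip_width: 0.0857
gripper_force: 0.0
```

play_rows(
  steps="0 0 0 0 0 0;0 0 0 0 0 0;0 0 0 0 0 0;0 0 0 0 0 0;0 0 0 0 0 0;0 0 0 0 0 0;0 0 0 0 0 0",
  jaw=0,
)

```text
t: 24.32
position: [0.6882, -0.0642, 0.2228]
tcp_rot: [0.001, 0.316, 0.949, 0.0]
contact_force: [-1.0, 0.6, 7.2]
grip_width: 0.062
gripper_force: 64.8
```

play_rows(
  steps="0 0 -0.01 0 0 0;0 0 -0.02 0 0 0;0 0 -0.03 0 0 0;0 0 -0.035 0 0 0;0 0 -0.035 0 0 0;0 0 -0.035 0 0 0;0 0 0 0 0 0;0 0 0 0 0 0",
)

```text
t: 24.98
position: [0.6876, -0.0644, 0.3891]
tcp_rot: [0.002, 0.316, 0.949, 0.001]
contact_force: [-0.1, 1.1, -2.6]
grip_width: 0.0617
gripper_force: 66.0
```

```bash
python3 - <<'E'
from h import *
go(.4993,.2534,.30,53)
E
```

```text
t 25.0 pos [687.6 -64.4 389.1] phi 53.13 tilt 0.29 F [-0.1  1.1 -2.6] w 0.0617 g 66 q [-0.22  0.65  0.45  1.42 -0.3   1.13  1.21]
now-frame shift [0.3417 0.141  0.0881]
turn z 0.002 frame-after shift [0.3417 0.1404 0.0891]
```

play_rows(
  steps="0.0285 0.0117 0 0 0 0;0.0285 0.0117 0 0 0 0;0.0285 0.0117 0 0 0 0;0.0285 0.0117 0 0 0 0;0.0285 0.0117 0 0 0 0;0.0285 0.0117 0 0 0 0;0.0285 0.0117 0 0 0 0;0.0285 0.0117 0 0 0 0;0.0285 0.0117 0 0 0 0;0.0285 0.0117 0 0 0 0;0.0285 0.0117 0 0 0 0;0.0285 0.0117 0 0 0 0;0 0 0.03 0 0 0;0 0 0.03 0 0 0;0 0 0.03 0 0 0;0 0 0.03 0 0 0;0 0 0.02 0 0 0;0 0 0 0 0 0;0 0 0 0 0 0;0 0 0 0 0 0",
)

```text
t: 26.65
position: [0.4984, 0.2534, 0.2465]
tcp_rot: [0.0, 0.316, 0.949, 0.0]
contact_force: [0.6, 0.5, -2.0]
grip_width: 0.0616
gripper_force: 66.3
```

```bash
python3 - <<'E'
from h import *
go(.4993,.2534,.226,53)
c=snap('wrist','w12.png')
E
```

```text
t 26.6 pos [498.4 253.4 246.5] phi 53.12 tilt 0.03 F [ 0.6  0.5 -2. ] w 0.0616 g 66 q [-0.8   0.63  0.38  1.93 -0.37  0.64  0.74]
now-frame shift [-0.0007  0.0005  0.0205]
turn z 0.002 frame-after shift [-0.0007  0.0005  0.0205]
```

View pics/w12.png

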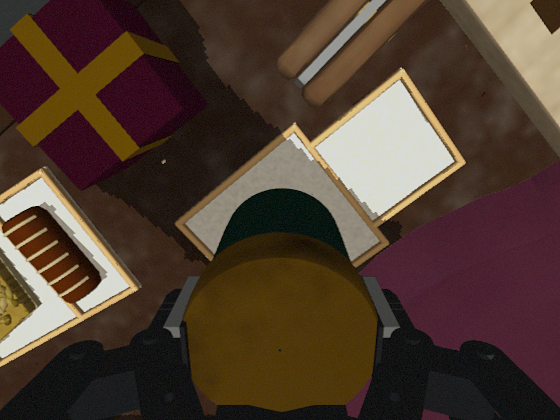

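Tin hangs over the large bay, upright (280,320); truffle bay free at (385,145). Lower gently.

play_rows(
  steps="-0.001 0 0.01 0 0 0;0 0 0.006 0 0 0;0 0 0.003 0 0 0;0 0 0.001 0 0 0;0 0 0.001 0 0 0;0 0 0 0 0 0;0 0 0 0 0 0",
)

```text
t: 27.28
position: [0.499, 0.2529, 0.2248]
tcp_rot: [0.0, 0.316, 0.949, 0.0]
contact_force: [0.5, -0.1, -1.9]
grip_width: 0.0615
gripper_force: 66.4
```

play_rows(
  steps="0 0 0.001 0 0 0;0 0 0 0 0 0;0 0 0 0 0 0",
)

```text
t: 27.53
position: [0.499, 0.2528, 0.2247]
tcp_rot: [0.0, 0.316, 0.949, 0.0]
contact_force: [-2.5, -0.1, 12.1]
grip_width: 0.0616
gripper_force: 67.7
```

play_rows(
  steps="0 0 0 0 0 0;0 0 0 0 0 0;0 0 0 0 0 0;0 0 0 0 0 0;0 0 0 0 0 0;0 0 0 0 0 0",
  jaw=1,
)

```text
t: 28.03
position: [0.4989, 0.2529, 0.2236]
tcp_rot: [-0.0, 0.316, 0.949, -0.0]
contact_force: [-0.1, -0.7, -0.3]
grip_width: 0.0851
gripper_force: 0.0
```

play_rows(
  steps="0 0 -0.01 0 0 0;0 0 -0.02 0 0 0;0 0 -0.03 0 0 0;0 0 -0.035 0 0 0;0 0 -0.035 0 0 0;0 0 -0.035 0 0 0;0 0 0 0 0 0;0 0 0 0 0 0",
)

```text
t: 28.7
position: [0.4992, 0.2528, 0.3914]
tcp_rot: [0.001, 0.316, 0.949, 0.002]
contact_force: [-1.1, 0.0, -0.2]
grip_width: 0.0856
gripper_force: 0.0
```

```bash
python3 - <<'E'
from h import *
c=snap('wrist','w13.png');p,M=st()
P=c['P'];m=((P[...,2]>.085)&(P[...,2]<.1)&(np.hypot(P[...,0]-.499,P[...,1]-.253)<.06)&(c['range_z']>0))
w=P[m];print(cv2.minEnclosingCircle((w[:,:2]*1000).astype(np.float32)),np.percentile(w[:,2],[5,50,95]).round(4))
go(.6526,-.2206,.30,0);go(.6526,-.2206,.30,-70)
E
```

```text
t 28.8 pos [498.7 252.8 389.7] phi 53.15 tilt 0.09 F [-0.4 -0.3 -0.6] w 0.0854 g 0 q [-0.88  0.46  0.49  1.78 -0.26  0.96  0.64]
((497.6364440917969, 252.9272003173828), 33.82692337036133) [0.092  0.0936 0.0948]
t 28.8 pos [498.7 252.8 389.7] phi 53.15 tilt 0.09 F [-0.4 -0.3 -0.6] w 0.0854 g 0 q [-0.88  0.46  0.49  1.78 -0.26  0.96  0.64]
now-frame shift [-0.4071 -0.2867  0.0893]
turn z 0.928 frame-after shift [-0.4734  0.1539  0.0897]
t 28.8 pos [498.7 252.8 389.7] phi 53.15 tilt 0.09 F [-0.4 -0.3 -0.6] w 0.0854 g 0 q [-0.88  0.46  0.49  1.78 -0.26  0.96  0.64]
now-frame shift [-0.4071 -0.2867  0.0893]
turn z 2.149 frame-after shift [-0.0173  0.4975  0.0897]
```

Tin upright and centred (497.6, 252.9 vs bay 499.3, 253.4). The truffle bay is close to the tin, so I'll grasp the truffle with the gripper leaning 12° away from the tin, keeping the same lean for placing.

play_rows(
  steps="-0.0324 -0.0218 0.0025 0 0 0;-0.0324 -0.0218 0.0025 0 0 0;-0.0324 -0.0218 0.0025 0 0 0;-0.0324 -0.0218 0.0025 0 0 0;-0.0324 -0.0218 0.0025 0 0 0;-0.0324 -0.0218 0.0025 0 0 0;-0.0324 -0.0218 0.0025 0 0 0;-0.0324 -0.0218 0.0025 0 0 0;-0.0324 -0.0218 0.0025 0 0 0;-0.0324 -0.0218 0.0025 0 0 0;-0.0324 -0.0218 0.0025 0 0 0;-0.0324 -0.0218 0.0025 0 0 0;0 0 0 0 0 0.1108;0 0 0 0 0 0.1108;0 0 0 0 0 0.1108;0 0 0 0 0 0.1108;0 0 0 0 0 0.1108;0 0 0 0 0 0.1108;0 0 0 0 0 0.1108;0 0 0 0 0 0.1108",
  jaw=0.75,
)

```text
t: 30.42
position: [0.6527, -0.1895, 0.357]
tcp_rot: [-0.001, 0.695, 0.719, -0.001]
contact_force: [-0.0, 0.6, 0.4]
grip_width: 0.0637
gripper_force: 0.0
```

play_rows(
  steps="0 0 0.02 0 -0.105 0;0 0 0.02 0 -0.105 0;0 0 0.02 0 0 0;0 0 0 0 0 0;0 0 0 0 0 0;0 0 0 0 0 0",
)

```text
t: 30.92
position: [0.6532, -0.1965, 0.2997]
tcp_rot: [0.075, 0.689, 0.717, -0.073]
contact_force: [0.0, 0.0, 0.2]
grip_width: 0.0637
gripper_force: 0.0
```

```bash
python3 - <<'E'
from h import *
c=snap('wrist','w14.png');p,M=st();np.savez('w14.npz',**c);print('ztool',M[:,2].round(3))
P=c['P'];m=((P[...,2]>.018)&(P[...,2]<.045)&(P[...,0]>.61)&(P[...,0]<.70)&(P[...,1]>-.26)&(P[...,1]<-.185)&(c['range_z']>0))
w=P[m];r=cv2.minAreaRect((w[:,:2]*1000).astype(np.float32));print(r,np.percentile(w[:,2],97))
g=np.array([r[0][0]/1e3,r[0][1]/1e3,.0])
# tip centre target: tips z=.016 with tips at .1706 along tool z
G=g+[0,0,.016]; T=G-.1706*M[:,2]
# lateral: grasp point centred on truffle at z=.021
T2=g+[0,0,.021]-.1645*M[:,2];print(T,T2)
go(*T2,2.4)
E
```

```text
t 31.0 pos [ 653.3 -196.8  300.3] phi 2.28 tilt 12.04 F [-0.6 -0.6  0.4] w 0.0639 g 0 q [-0.24  0.8   0.76  1.6  -0.43  0.87  0.64]
ztool [ 0.009 -0.208 -0.978]
((652.7339477539062, -219.56454467773438), (35.02552032470703, 38.69020462036133), 82.48944091796875) 0.03546065884261797
[ 0.65115277 -0.18401557  0.18284763] [ 0.6512093  -0.18528667  0.1818818 ]
t 31.0 pos [ 653.3 -196.8  300.3] phi 2.28 tilt 12.04 F [-0.6 -0.6  0.4] w 0.0639 g 0 q [-0.24  0.8   0.76  1.6  -0.43  0.87  0.64]
now-frame shift [ 0.036  -0.0017  0.1134]
turn z -0.002 frame-after shift [ 0.0116 -0.0016  0.1184]
```

play_rows(
  steps="0.018 -0.001 0 0 0 0;0.018 -0.001 0 0 0 0;0 0 0.03 0 0 0;0 0 0.03 0 0 0;0 0 0.03 0 0 0;0 0 0.015 0 0 0;0 0 0.007 0 0 0;0 0 0 0 0 0;0 0 0 0 0 0",
)

```text
t: 31.72
position: [0.6513, -0.1846, 0.1836]
tcp_rot: [0.076, 0.689, 0.717, -0.072]
contact_force: [-0.1, 0.1, -0.2]
grip_width: 0.064
gripper_force: 0.0
```

```bash
python3 - <<'E'
from h import *
go(.6512,-.1853,.183,2.4)
E
```

```text
t 31.7 pos [ 651.3 -184.6  183.6] phi 2.32 tilt 12.06 F [-0.1  0.1 -0.2] w 0.0640 g 0 q [-0.21  0.92  0.66  1.69 -0.52  0.66  0.67]
now-frame shift [-0.0005 -0.0001  0.0007]
turn z -0.001 frame-after shift [-0.0006 -0.0001  0.0006]
```

play_rows(
  steps="0 0 0 0 0 0;0 0 0 0 0 0;0 0 0 0 0 0;0 0 0 0 0 0;0 0 0 0 0 0;0 0 0 0 0 0;0 0 0 0 0 0;0 0 0 0 0 0",
  jaw=0,
)

```text
t: 32.38
position: [0.6512, -0.184, 0.1842]
tcp_rot: [0.076, 0.689, 0.718, -0.072]
contact_force: [-2.8, 2.0, 10.3]
grip_width: 0.0354
gripper_force: 58.4
```

play_rows(
  steps="0 0 -0.005 0 0 0;0 0 -0.015 0 0 0;0 0 -0.03 0 0 0;0 0 -0.035 0 0 0;0 0 -0.035 0 0 0;0 0 -0.035 0 0 0;0 0 -0.02 0 0 0;0 0 0 0 0 0;0 0 0 0 0 0",
)

```text
t: 33.13
position: [0.6494, -0.1472, 0.3558]
tcp_rot: [0.077, 0.688, 0.718, -0.071]
contact_force: [-0.1, 0.0, -0.2]
grip_width: 0.0352
gripper_force: 59.2
```

```bash
python3 - <<'E'
from h import *
c=snap('wrist','w15.png');p,M=st()
t=(c['P']-p)@M;m=(abs(t[...,0])<.03)&(abs(t[...,1])<.016)&(t[...,2]>.12)&(t[...,2]<.2)&(c['range_z']>0)
w=t[m];print(len(w),np.percentile(w,[2,50,98],axis=0).round(4));ww=c['P'][m];print('centre',((ww.max(0)+ww.min(0))/2-p).round(4),'top rel',(ww[:,2].max()-p[2]).round(4))
# target: TCP offset from truffle-centre at pick: (-.0014,.0350,.1756 above underside .008)
x,y=.4961,.3314
go(x-.0014,y+.0350,.36,2.4)
E
```

```text
t 33.2 pos [ 649.2 -147.2  354.2] phi 2.38 tilt 12.01 F [ 0.3  0.1 -0. ] w 0.0353 g 59 q [-0.35  0.73  0.82  1.58 -0.39  0.97  0.56]
6364 [[-1.530e-02 -1.490e-02  1.521e-01]
 [ 4.300e-03 -1.000e-04  1.570e-01]
 [ 1.670e-02  1.500e-02  1.708e-01]]
centre [ 0.0015 -0.035  -0.1603] top rel -0.1459
t 33.2 pos [ 649.2 -147.2  354.2] phi 2.38 tilt 12.01 F [ 0.3  0.1 -0. ] w 0.0353 g 59 q [-0.35  0.73  0.82  1.58 -0.39  0.97  0.56]
now-frame shift [ 0.507  -0.133  -0.1139]
turn z -0.0 frame-after shift [ 0.5197 -0.1328 -0.0058]
```

play_rows(
  steps="0.0362 -0.0095 -0.0081 0 0 0;0.0362 -0.0095 -0.0081 0 0 0;0.0362 -0.0095 -0.0081 0 0 0;0.0362 -0.0095 -0.0081 0 0 0;0.0362 -0.0095 -0.0081 0 0 0;0.0362 -0.0095 -0.0081 0 0 0;0.0362 -0.0095 -0.0081 0 0 0;0.0362 -0.0095 -0.0081 0 0 0;0.0362 -0.0095 -0.0081 0 0 0;0.0362 -0.0095 -0.0081 0 0 0;0.0362 -0.0095 -0.0081 0 0 0;0.0362 -0.0095 -0.0081 0 0 0;0.0362 -0.0095 -0.0081 0 0 0;0.0362 -0.0095 -0.0081 0 0 0;0 0 0 0 0 0;0 0 0 0 0 0",
)

```text
t: 34.52
position: [0.4938, 0.3683, 0.3569]
tcp_rot: [0.076, 0.687, 0.719, -0.074]
contact_force: [-0.0, -0.8, -1.1]
grip_width: 0.0353
gripper_force: 59.3
```

```bash
python3 - <<'E'
from h import *
go(.4947,.3664,.20,2.4)
E
```

```text
t 34.5 pos [493.8 368.3 356.9] phi 2.62 tilt 12.12 F [-0.  -0.8 -1.1] w 0.0353 g 59 q [-1.28  0.76  0.96  1.63 -0.45  1.15 -0.19]
now-frame shift [0.031  0.0012 0.1538]
turn z 0.004 frame-after shift [-0.0019  0.0008  0.1569]
```

play_rows(
  steps="0.0062 0.0003 0.0308 0 0 0;0.0062 0.0003 0.0308 0 0 0;0.0062 0.0003 0.0308 0 0 0;0.0062 0.0003 0.0308 0 0 0;0.0062 0 0.0308 0 0 0;0 0 0 0 0 0;0 0 0 0 0 0",
)

```text
t: 35.1
position: [0.4965, 0.3623, 0.2007]
tcp_rot: [0.076, 0.689, 0.717, -0.075]
contact_force: [-0.2, 0.5, -0.6]
grip_width: 0.0351
gripper_force: 59.4
```

```bash
python3 - <<'E'
from h import *
go(.4947,.3664,.179,2.4)
E
```

```text
t 35.1 pos [496.5 362.3 200.7] phi 2.22 tilt 12.21 F [-0.2  0.5 -0.6] w 0.0351 g 59 q [-1.2   0.92  0.82  1.76 -0.59  0.87 -0.11]
now-frame shift [ 0.0087 -0.0016  0.0204]
turn z -0.003 frame-after shift [ 0.0042 -0.0016  0.0217]
```

play_rows(
  steps="0.0045 -0.0008 0.01 0 0 0;0.0022 -0.0008 0.006 0 0 0;0.001 0 0.003 0 0 0;0.0004 0 0.001 0 0 0;0 0 0 0 0 0;0 0 0 0 0 0;0 0 0 0 0 0",
)

```text
t: 35.68
position: [0.4948, 0.3677, 0.1808]
tcp_rot: [0.076, 0.689, 0.717, -0.072]
contact_force: [0.1, -0.1, -0.0]
grip_width: 0.035
gripper_force: 59.4
```

```bash
python3 - <<'E'
from h import *
go(.4947,.3664,.178,2.4)
E
```

```text
t 35.7 pos [494.8 367.7 180.8] phi 2.35 tilt 12.01 F [ 0.1 -0.1 -0. ] w 0.0350 g 59 q [-1.2   0.95  0.79  1.77 -0.62  0.84 -0.11]
now-frame shift [-0.0007 -0.0002  0.003 ]
turn z -0.001 frame-after shift [-0.0013 -0.0002  0.0028]
```

play_rows(
  steps="-0.001 0 0.001 0 0 0;0 0 0.001 0 0 0;0 0 0.0005 0 0 0;0 0 0 0 0 0;0 0 0 0 0 0",
)

```text
t: 36.1
position: [0.4948, 0.366, 0.1783]
tcp_rot: [0.076, 0.689, 0.717, -0.073]
contact_force: [-0.6, -0.5, 4.1]
grip_width: 0.035
gripper_force: 60.3
```

play_rows(
  steps="0 0 0 0 0 0;0 0 0 0 0 0;0 0 0 0 0 0;0 0 0 0 0 0;0 0 0 0 0 0;0 0 0 0 0 0",
  jaw=0.6,
)

```text
t: 36.6
position: [0.4947, 0.3662, 0.178]
tcp_rot: [0.076, 0.689, 0.717, -0.073]
contact_force: [-0.2, -0.0, -0.6]
grip_width: 0.0513
gripper_force: 0.0
```

play_rows(
  steps="0 0 -0.01 0 0 0;0 0 -0.02 0 0 0;0 0 -0.03 0 0 0;0 0 -0.035 0 0 0;0 0 -0.035 0 0 0;0 0 -0.035 0 0 0;0 0 -0.035 0 0 0;0 0 0 0 0 0;0 0 0 0 0 0",
)

```text
t: 37.35
position: [0.4933, 0.4081, 0.3762]
tcp_rot: [0.076, 0.689, 0.718, -0.071]
contact_force: [0.1, -0.2, -0.6]
grip_width: 0.0509
gripper_force: 0.0
```

```bash
python3 - <<'E'
from h import *
c=snap('wrist','w16.png');st();P=c['P'];a=np.radians(2.4)
t=P-np.array([.498,.2844,0]);X=t[...,0]*np.cos(a)+t[...,1]*np.sin(a);Y=-t[...,0]*np.sin(a)+t[...,1]*np.cos(a)
for n,lo,hi,z0,z1 in [('truf',.012,.08,.012,.05),('tin',-.08,.012,.085,.1)]:
    m=(P[...,2]>z0)&(P[...,2]<z1)&(abs(X)<.06)&(Y>lo)&(Y<hi)&(c['range_z']>0)
    w=np.stack([X[m],Y[m],P[...,2][m]],1);r=cv2.minAreaRect((w[:,:2]*1000).astype(np.float32))
    print(n,np.round(r[0],1),np.round(r[1],1),round(r[2],1),'z',np.percentile(w[:,2],[50,98]).round(4))
k=snap('top')['img'];i=np.vstack([cv2.resize(c['img'],(440,330)),cv2.resize(k[140:300,110:430],(440,220))]);cv2.imwrite('pics/fin.png',i[:,:,::-1])
E
```

```text
t 37.4 pos [492.8 407.8 374.4] phi 2.37 tilt 11.97 F [-0.6  0.1 -1.1] w 0.0510 g 0 q [-1.3   0.78  0.96  1.54 -0.45  1.23 -0.25]
truf [22.9 39.1] [34.7 86.8] 71.1 z [0.023  0.0297]
tin [ -1.6 -30.7] [67.2 67.1] 43.0 z [0.0936 0.0949]
```

View pics/fin.png

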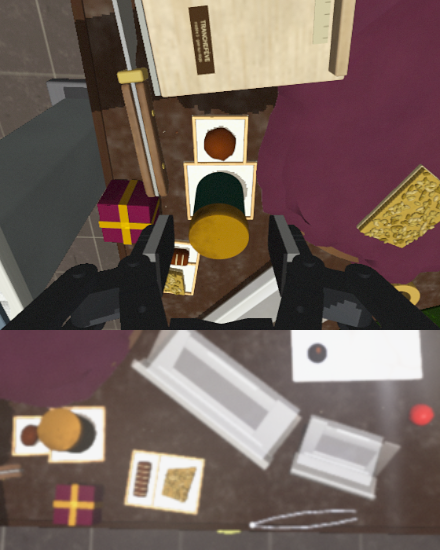

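Truffle sits centred in the small bay (220,142), tin standing in the large bay, roll and brittle in theirs, and the dome and cube untouched.

```bash
python3 -c "
from station import workorder
print(workorder.close_job())"
```

```text
the job is handed in; nothing more can be done
None
```

The job is handed in at about 37 s of the allowed 118 s. The brittle, roll, tin and truffle are all in their bays, placed in the order asked, and the final pictures show them flat and near the middle. The dome and gift cube were left where they were. `close_job()` returned no verdict.

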